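# Reseat the loose relay in a car's relay box

### The job

A relay has worked loose in the car's relay box on the bench. With a fingertip under the tab on the free side of the cover (its clip is already undone), flip the cover up and over past upright so that it rests open by its own weight, then press the one relay that stands proud straight down into its socket until it is level with the others. Only push and press: do not pull the relay up or pick anything up, and leave the things around the box where they are.

Things in the scene. Friction and masses are not known exactly. Their poses are not given: they have to be found in the camera images.
- relay_box: Dark plastic relay box, 140 mm deep (x), 220 wide (y), bolted down, its tab side to the robot's right. Origin on the bench under its middle, z up; x points from tab side to hinge side, roughly to the robot's left. Rim 90 mm above the bench. Under the cover: five relays in a row along the tab side, fuses (tops 84 mm up) along the hinge side. Sockets at both ends reach 128 mm from the middle.
- cover_hinge (a point): Middle of the cover's hinge line, on the box's left rim (opposite the tab): 73 mm along the box's x axis from its middle, 90 mm above the bench. The hinge line runs along the box's y axis.
- cover (a joint): Angle of the cover, rad: 0 shut, about 1.5 upright, 2.0 leaning back on its stop. A dark shell 150 x 226 mm, 28 mm high (walls 3 mm, open below) resting on the rim; 0.1 to 0.25 kg. Free hinge: let go, it falls shut below about 1.25 and falls open to the stop beyond about 1.45.
- cover_tab (a point): Middle of the underside of the finger tab: a flat tongue 70 mm wide (y), 4 mm thick, at the middle of the cover's free side, level with the rim. This point is 160 mm from the hinge line; the tab reaches from 148 to 172 mm. It moves with the cover. Below it is free space; the bracket plate (6 mm thick, on the bench) ends at the box's wall.
- relay_top (a point): Middle of the top of the relay that stands proud: a grey block 28 x 28 mm, 26 mm high, brass blades below. One of five alike in a row along the box's y axis, 36 mm apart, 36 mm from the box's middle towards the tab; it may be in any of the five places. The other four are fully home, tops 92 mm above the bench; this one starts 8 to 11 mm higher.
- spare_relay: Bystander, loose: a spare relay lying on its side on the bench, 28 mm grey block with brass blades. Origin under its middle.
- socket: Bystander, loose: steel deep socket standing upright, 28 mm across, 62 mm high. Origin under its middle.
- spray: Bystander, loose: plain spray can standing upright, 53 mm across, 150 mm high. Origin under its middle.
- driver: Bystander, loose: screwdriver lying on the bench, 190 mm long along its x axis, handle to -x. Origin under its middle.
- relay (a joint): How far the loose relay has been pressed down, m: 0 to 0.003 at the start, 0.011 fully home (top 92 mm above the bench); it slides straight down, stays where it is left, and takes about 8 to 10 N to move. Negative when pulled up.

How it is judged:
On the way, in this order (a step that is already met when the one before it is completed fails the run):
1. the cover has gone past upright and rests open on its stop (value of joint cover above 1.9 rad and velocity of joint cover below 0.1 rad/s), for 0.2 s.
2. the loose relay is pressed home, level with the others (value of joint relay above 0.0093 m), for 0.1 s.
At the end, for the whole second after the job is handed in: The cover rests open, leaning back at more than 1.9 rad (its stop is at 2.0), and the loose relay is within 1.7 mm of fully home (all of step 1 and value of joint relay above 0.0093 m); the robot touches nothing.
It fails at once if the loose relay is pulled up (value of joint relay below -0.002 m).
It fails at once if the spare relay is picked up or pushed away (more than 25 mm) (distance of spare_relay from where it was at the start of the episode above 0.025 m).
It fails at once if the socket is picked up, knocked over or pushed away (more than 25 mm) (distance of socket from where it was at the start of the episode above 0.025 m or angle between socket's own z axis and vertical above 0.5 rad).
It fails at once if the spray can is picked up, knocked over or pushed away (more than 25 mm) (distance of spray from where it was at the start of the episode above 0.025 m or angle between spray's own z axis and vertical above 0.5 rad).
It fails at once if the screwdriver is picked up or pushed away (more than 25 mm) (distance of driver from where it was at the start of the episode above 0.025 m).
It also fails if it takes over 51 s, if anything falls off the work surface, if the arm or the gripper's body presses on something with over 40 N, if the wrist force passes 120 N, or if a joint passes its speed limit or range.

### The arm

A 7-joint arm with a two-finger parallel gripper is mounted at the origin on the work surface. World frame = base frame: x ahead of the robot, y to its left, z up, the work surface at z = 0. Lengths are in m, angles in rad, forces in N, time in s.
With the tool pointing down it reaches from about 0.425 to 0.875 m from the base axis. Payload 8.4 kg.
Tool frame: the origin (TCP) lies midway between the tips of the shut fingers; the grasp point (between the pads) lies pinch_z behind it (pinch_z is the distance from the TCP to the grasp point, in m); z points along the fingers, x is the direction in which the jaws open and shut, and the axes are right-handed (so a half turn about z gives the same grasp; the last joint's range is limited). The gripper opens to 85 mm and grips with 20 to 120 N. Pads are 22 mm wide; open, the fingers measure 114 mm over their backs; the gripper's body (76 mm by 85 mm) begins 54 mm behind the grasp point. The pads swing forward as they close: fully open they stand 13 mm farther back than shut.
Start: joints at [-1.395, 0.333, 0.04, 1.465, -0.013, 1.343, -0.059], TCP at [0.176, 0.626, 0.231] pointing down, gripper open.
Joint ranges: [-2.58, 2.58], [-0.38, 2.09], [-1.3, 1.39], [0.25, 2.4], [-1.5, 4.64], [0.08, 2.09], [-2.65, 2.65]. Speed limits (rad/s): [2.22, 2.22, 2.79, 2.79, 3.14, 3.14, 3.14].

### API

Orientations are given as a rotation vector (axis times angle).
In Python, from rig import read_state, capture, finish_job, find_in, place_of, pinch_z gives the robot as it stands.
- The arm moves only by the tool drive_tool, never from a script. Its argument "moves" is text: rows parted by semicolons, each of 4 numbers parted by spaces: the shift along the world's x, y, z in m, then the turn about the world's z in degrees. In form: x y z roll; .... A call has 1 to 12 rows; each row shifts and turns the commanded pose from where the row before left it; what a row does not reach is not made up. A row lasts 1/8 s, in which the tool goes at most 62.5 mm and 10.7 degrees, less where a joint would pass 70% of its speed; a pose out of reach is approached as far as the arm can. A call with a gripper value outside its range is refused whole. "claw" is the finger opening in m, from 0 to 0.0854, set as the call begins (left out, the last holds). The fingers move at their own pace and stop on an object; "grip_force" is the grip in N (left out, the last holds). Time passes only in rows, so rows that do not move let the fingers close. It gives the time, the measured TCP pose, the force and the opening at its end, in the units of the state.
- read_state(): the state, without advancing time (a new reading comes with each control period).
- capture(name): name is "scene" or "top" or "wrist"; returns a dict with "color" (480x640x3 uint8, blue, green, red), "range_z" (480x640 float32, m along the optical axis (not along the pixel's ray), 0 where there is no reading), "fov_y" (degrees; the focal length in pixels is half the picture's height over the tangent of half this angle, whatever the lens; pixels are square), "cx", "cy" (the principal point, pixels), "position" and "orientation" of the camera in the world. Camera axes: x right, y up, looking along -z (the intrinsics and any distortion apply to the point x, -y, -z); pixel columns grow to the right and rows downward; lengths in m; the calibration is good to about 2 mm. A picture is of the moment at which its call begins.
- finish_job(): hands the job in, once; it reports no verdict.
Trained networks look in the newest picture that a camera, given by its name, has taken for a name from the list of things; names that differ only in an ending like _2 or _b are one class to them, and where a whole thing is asked for, a point or a joint stands for the part that bears it (a point fixed in the world has none). Each returns a list of dicts, best first, with "conf" (0 to 1); they miss things now and then, are a little off and sometimes report something else, mostly with a low value. They report only what shows in the picture. A call takes as long as a camera call.
- find_in(target, camera): "location" ([row, column] in pixels, amid what is visible of it).
- place_of(target, camera): "location" ([row, column] in pixels: a listed point, or the origin of a listed thing).
The state is a dict: "time": time; "joints": joint angles; "dq": joint speeds; "effort": joint torques, N m; "eef_pos": TCP position; "ee_rot": TCP orientation; "contact_force": force on the tool from outside, world axes, zero at the start; "wrist_torque": the same for the moment, N m; "grip_width": opening from 0.0 (shut) to 1.0 (fully open).
Only numpy, scipy, OpenCV 4.12 (cv2) and the standard library are available. Lean on these libraries where they do the work, as an engineer would, in place of code of your own. Each camera call takes 0.05 s, during which the arm holds its last target. There are 200 camera calls.

## Working session

There is one attempt and no reset: what is moved stays moved. The work goes in short steps, Python scripts to look and compute and a tool call to move; the robot and the scene stay as the last step left them, time stands still between calls to the robot, and variables do not carry over. Pictures are saved under pics/ and viewed, about 8 in all and at most 12, crops included, and the job is handed in when it is done.

Besides the shell and the picture viewer there is one more tool, called after ">>>" in YAML: its name, and indented under it one key for each argument. drive_tool: Moves the arm, as the interface text tells. Its arguments: {"type":"object","properties":{"moves":{"type":"string"},"claw":{"type":"number"},"grip_force":{"type":"number"}},"required":["moves"]}

```bash
mkdir -p pics; cat > h.py <<'E'
import numpy as np, cv2
from rig import *
from scipy.spatial.transform import Rotation as R
def rot(c):
    o=np.array(c["orientation"],float)
    return o if o.shape==(3,3) else (R.from_rotvec(o).as_matrix() if o.size==3 else R.from_quat(o).as_matrix())
def world(c,px,z=None,d=None):
    f=240/np.tan(np.radians(c["fov_y"])/2); r,k=px
    ray=np.array([(k-c["cx"])/f,-(r-c["cy"])/f,-1.]); p=np.array(c["position"]); w=rot(c)@ray
    if z is not None: return p+w*(z-p[2])/w[2]
    if d is None: d=c["range_z"][int(round(r)),int(round(k))]
    return p+w*d
E
python3 - <<'E'
from h import *
np.set_printoptions(precision=4,suppress=True)
print(read_state(),pinch_z)
ims=[]
for n in("scene","top"):
    c=capture(n); ims.append(c["color"]); print(n,{k:v for k,v in c.items() if k not in("color","range_z")})
    for t,z in[("relay_box",0),("cover_hinge",.09),("cover_tab",.09),("spare_relay",0),("socket",0),("spray",0),("driver",0)]:
        for d in place_of(t,n)[:2]: print(t,d["conf"],np.round(d["location"]),world(c,d["location"],z=z))
    cv2.imwrite(f"pics/{n}0.png",c["color"])
E
```

```text
{'time': 0.0, 'joints': array([-1.3952,  0.3339,  0.0399,  1.4663, -0.0134,  1.3433, -0.0585]), 'dq': array([ 0.0008, -0.0015,  0.001 , -0.0002,  0.0013,  0.0004, -0.0014]), 'effort': array([  0.0014, -65.8563,   1.3659, -40.5553,   0.0168,   0.0127,
         0.0001]), 'eef_pos': array([0.1763, 0.6252, 0.2304]), 'ee_rot': array([ 2.504 ,  1.8956, -0.0019]), 'contact_force': array([-0.1841,  0.2479,  0.9287]), 'wrist_torque': array([ 0.0069, -0.0704,  0.0276]), 'grip_width': 0.9996279644946972} 0.0187
scene {'fov_y': 53.4464358601412, 'cx': 334.37216950549424, 'cy': 241.42527770496716, 'position': array([ 1.0779, -0.2367,  0.737 ]), 'orientation': array([0.6322, 0.3494, 0.9555])}
relay_box 0.82 [261. 283.] [ 0.5477 -0.017   0.    ]
cover_hinge 0.72 [211. 310.] [0.5385 0.0547 0.09  ]
cover_tab 0.59 [252. 236.] [ 0.5503 -0.104   0.09  ]
spare_relay 0.71 [376. 237.] [ 0.7141 -0.1948  0.    ]
socket 0.65 [202. 380.] [0.5214 0.2367 0.    ]
spray 0.93 [234. 404.] [0.6227 0.2214 0.    ]
top {'fov_y': 42.25841238061774, 'cx': 325.99911654516967, 'cy': 233.57504998869146, 'position': array([0.529 , 0.0369, 1.1554]), 'orientation': array([ 0.0985, -0.0601, -1.5452])}
relay_box 0.76 [289. 374.] [ 0.5451 -0.0252  0.    ]
cover_hinge 0.88 [292. 332.] [0.5366 0.0525 0.09  ]
cover_tab 0.92 [287. 428.] [ 0.5488 -0.1118  0.09  ]
spare_relay 0.52 [198. 474.] [ 0.7203 -0.2087  0.    ]
socket 0.79 [302. 238.] [0.5144 0.2272 0.    ]
spray 0.65 [247. 246.] [ 0.6182  0.2157 -0.    ]
driver 0.61 [296. 509.] [ 0.539  -0.2733  0.    ]
```

View pics/top0.png

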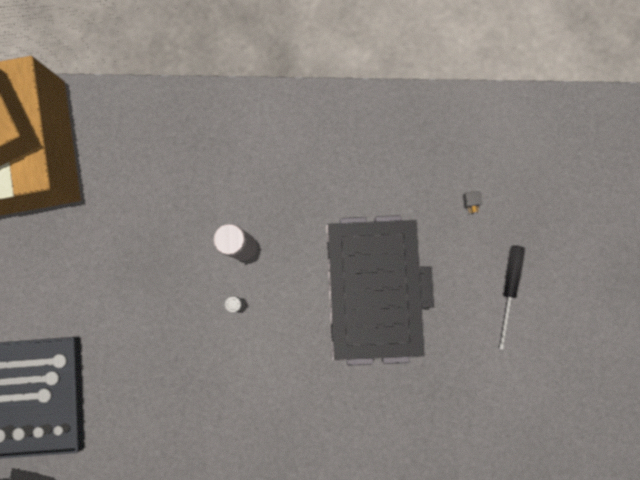

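View pics/scene0.png

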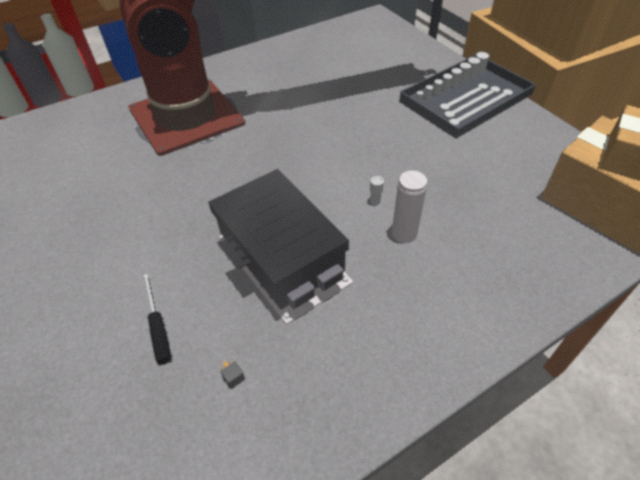

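```bash
python3 - <<'E'
from h import *
np.set_printoptions(precision=4,suppress=True)
c=capture("top")
# cloud of cover
ys,xs=np.mgrid[200:380:2,300:460:2]
P=np.array([world(c,(r,k)) for r,k in zip(ys.ravel(),xs.ravel())])
m=(P[:,2]>.105)&(P[:,2]<.14)&(c["range_z"][ys.ravel(),xs.ravel()]>0)
Q=P[m]; print(len(Q),np.median(Q[:,2]))
print(cv2.minAreaRect(Q[:,:2].astype(np.float32)*1000))
m=(P[:,2]>.07)&(P[:,2]<.103); T=P[m&(P[:,1]<-.08)];print(len(T),cv2.minAreaRect(T[:,:2].astype(np.float32)*1000),T.min(0),T.max(0))
E
```

```text
3089 0.11972929427256673
((544.28466796875, -24.539268493652344), (225.9954376220703, 160.50096130371094), 4.028011322021484)
118 ((551.0880737304688, -107.44395446777344), (67.66580200195312, 20.57659339904785), 2.0379488468170166) [ 0.5172 -0.1185  0.0897] [ 0.5851 -0.0968  0.0988]
```

The top view shows the shut cover spanning cols 330–422 and rows 220–358, with the tab at (287, 428). The screwdriver at (296, 509) and the spare relay at (198, 474) are to its right. The scene view agrees: the hinge is towards the spray can, and the space outside the tab is clear. The measured sizes (226 mm cover width, 68 mm tab width, heights 0.12 and 0.09) match those given. Box yaw is about 94°, the hinge is at (0.538, 0.050) and the tab's outer edge at (0.551, -0.122).

Next I'll shut the fingers and approach outside the tab.

>>> drive_tool:
  moves: "0.025 -0.025 0.01 -6;0.025 -0.025 0.01 -6;0.025 -0.025 0.01 -6;0.025 -0.025 0.01 -6;0.025 -0.025 0.01 -6;0.025 -0.025 0.01 -6;0.025 -0.025 0 -6;0.025 -0.025 0 -6;0.025 -0.025 0 -6;0.025 -0.025 0 -6;0.025 -0.025 0 -6;0 -0.025 0 -4"
  claw: 0
  grip_force: 40

```text
time: 2.35
eef_pos: [0.4536, 0.3234, 0.291]
ee_rot: [3.139, 0.104, 0.001]
contact_force: [-0.5, 0.2, -0.1]
grip_width: 0.002
```

>>> drive_tool:
  moves: "0.01 -0.045 0 0;0.01 -0.045 0 0;0.01 -0.045 0 0;0.01 -0.045 0 0;0.01 -0.045 0 0;0.01 -0.045 0 0;0.01 -0.045 0 0;0.01 -0.045 0 0;0.01 -0.045 0 0;0.01 -0.045 0 0;0.01 -0.045 0 0;0 0 0 0"

```text
time: 3.85
eef_pos: [0.5607, -0.1748, 0.2914]
ee_rot: [3.137, 0.103, -0.001]
contact_force: [0.5, 0.6, -0.3]
grip_width: 0.002
```

>>> drive_tool:
  moves: "-0.007 0 -0.05 0;0 0 -0.05 0;0 0 -0.05 0;0 0 -0.04 0;0 0 -0.026 0;0 0 0 0"

```text
time: 4.6
eef_pos: [0.5531, -0.1689, 0.0737]
ee_rot: [-3.139, -0.115, 0.006]
contact_force: [-0.1, 0.3, 0.0]
grip_width: 0.001
```

```bash
python3 - <<'E'
from h import *
ims=[]
for n in("wrist","scene"):
    c=capture(n)["color"]; ims.append(c if n=="wrist" else cv2.resize(c[120:340,140:420],(640,503))[:480])
cv2.imwrite("pics/a.png",cv2.resize(np.vstack(ims),(400*1,600)))
s=read_state();print(s["eef_pos"],s["contact_force"])
E
```

```text
[ 0.55484196 -0.16958462  0.07618606] [1.27463304 0.15690187 0.19822981]
```

View pics/a.png

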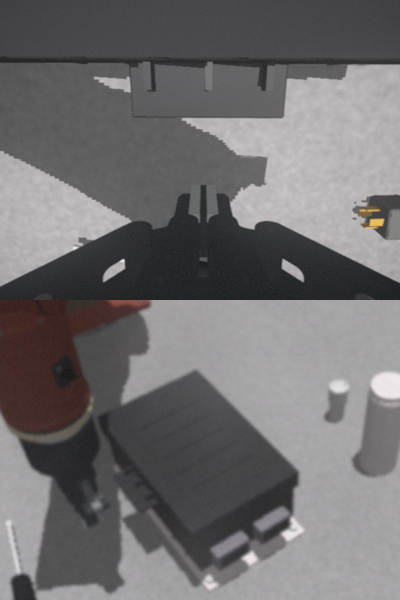

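The closed fingertips stand outside the tab and are centred on it. The tab's outer edge is at about row 115, cols 132–285. I'll move in until they touch.

>>> drive_tool:
  moves: "-0.001 0.015 0 0;0 0.01 0 0;0 0.004 0 0;0 0.003 0 0;0 0.002 0 0;0 0 0 0"

```text
time: 5.45
eef_pos: [0.5534, -0.1355, 0.0753]
ee_rot: [3.139, 0.116, -0.0]
contact_force: [1.4, 0.4, -0.0]
grip_width: -0.0
```

>>> drive_tool:
  moves: "0 0.002 0 0;0 0.002 0 0;0 0 0 0"

```text
time: 5.82
eef_pos: [0.5534, -0.1312, 0.0753]
ee_rot: [-3.139, -0.117, 0.0]
contact_force: [1.3, -0.0, 0.4]
grip_width: -0.002
```

>>> drive_tool:
  moves: "0 0.002 0 0;0 0.002 0 0;0 0 0 0"

```text
time: 6.2
eef_pos: [0.5534, -0.1289, 0.0755]
ee_rot: [3.137, 0.115, 0.001]
contact_force: [0.4, -5.3, 0.1]
grip_width: 0.0
```

>>> drive_tool:
  moves: "0 0.001 0 0;0 0 0.003 0;0 0 0.003 0;0 0.0005 0.004 0;0 0.0005 0.005 0;0 0 0 0"

```text
time: 6.95
eef_pos: [0.5533, -0.128, 0.0909]
ee_rot: [3.137, 0.113, 0.001]
contact_force: [0.2, -8.1, 0.3]
grip_width: -0.001
```

```bash
python3 - <<'E'
from h import *
c=capture("scene"); cv2.imwrite("pics/b.png",cv2.resize(c["color"][120:340,140:420],(640,503)))
E
```

```text
(no output)
```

View pics/b.png

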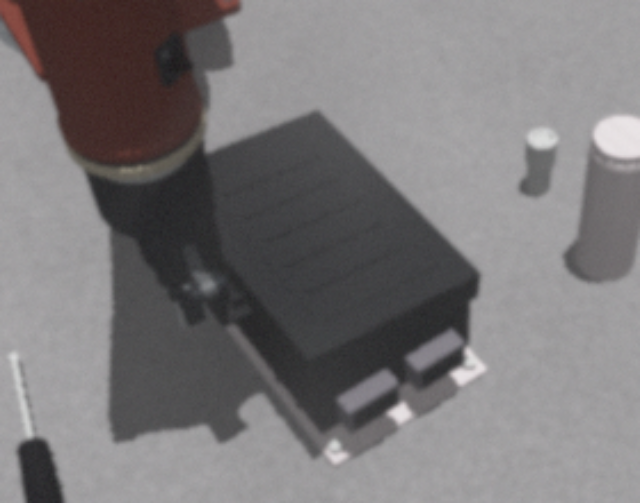

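The picture shows the fingers against the tab at about (285, 200), but it doesn't settle whether the cover has lifted. I'll measure its tilt from depth.

```bash
cat >> h.py <<'E'
H=np.array([.5385,.0495,.09]); U=np.array([-.07,.9976,0]); V=np.array([-.9976,-.07,0])
def cloud(n):
    c=capture(n); f=240/np.tan(np.radians(c["fov_y"])/2); r,k=np.mgrid[0:480,0:640]; d=c["range_z"]
    P=np.stack([(k-c["cx"])/f*d,-(r-c["cy"])/f*d,-d],-1)@rot(c).T+np.array(c["position"])
    P=P[d>0]-H; return np.stack([-P@U,P@V,P[:,2]+.09],1)  # dist from hinge toward tab, along y, height
E
python3 - <<'E'
from h import *
for n in("top","scene"):
    Q=cloud(n)
    for s in np.arange(.01,.15,.02):
        m=(abs(Q[:,0]-s)<.005)&(abs(Q[:,1])<.1)&(abs(Q[:,1])>.06)&(Q[:,2]>.1)&(Q[:,2]<.2); print(n,round(s,3),m.sum(),np.median(Q[m,2]).round(4))
E
```

```text
top 0.01 290 0.1205
top 0.03 293 0.1233
top 0.05 291 0.1252
top 0.07 296 0.127
top 0.09 290 0.1288
top 0.11 300 0.1307
top 0.13 304 0.1313
scene 0.01 167 0.1201
scene 0.03 174 0.1229
scene 0.05 176 0.1248
scene 0.07 193 0.1265
scene 0.09 193 0.1282
scene 0.11 151 0.1301
scene 0.13 119 0.1305
```

The slope is 0.09 rad, so the tab rises with the finger and doesn't slip. I'll continue along the arc.

>>> drive_tool:
  moves: "0 0.0015 0.009 0;0 0.0018 0.009 0;0 0.0022 0.008 0;0 0.0025 0.008 0;-0.0005 0.003 0.008 0;-0.0005 0.0035 0.008 0;-0.0005 0.004 0.008 0;-0.0005 0.004 0.0075 0;-0.0005 0.0045 0.0075 0;-0.0005 0.005 0.007 0;0 0 0 0"

```text
time: 8.48
eef_pos: [0.5513, -0.0979, 0.1724]
ee_rot: [3.135, 0.111, 0.006]
contact_force: [0.4, -14.6, 8.9]
grip_width: 0.001
```

```bash
python3 - <<'E'
from h import *
for n in("top","scene"):
    Q=cloud(n); m=(abs(Q[:,1])<.1)&(abs(Q[:,1])>.06)&(Q[:,2]>.115)&(Q[:,2]<.25)&(Q[:,0]>0)&(Q[:,0]<.12)
    p=np.polyfit(Q[m,0],Q[m,2],1); print(n,m.sum(),np.arctan(p[0]))
E
```

```text
top 3679 0.5415801296743296
scene 1616 0.49198750447891576
```

```bash
python3 - <<'E'
from h import *
for n in("top","scene"):
    Q=cloud(n)
    for s in np.arange(.0,.16,.02):
        m=(abs(Q[:,0]-s)<.004)&(abs(Q[:,1])<.11)&(abs(Q[:,1])>.06)&(Q[:,2]>.1)&(Q[:,2]<.3); print(n,round(s,3),m.sum(),np.median(Q[m,2]).round(4) if m.any() else 0)
a=capture("scene")["color"][80:320,120:440];b=capture("wrist")["color"]
cv2.imwrite("pics/c.png",np.hstack([cv2.resize(a,(400,300)),cv2.resize(b,(400,300))]))
E
```

```text
top 0.0 295 0.1289
top 0.02 301 0.1426
top 0.04 316 0.1565
top 0.06 327 0.17
top 0.08 343 0.1835
top 0.1 350 0.1959
top 0.12 35 0.1764
top 0.14 11 0.2635
scene 0.0 100 0.1281
scene 0.02 122 0.1418
scene 0.04 133 0.1554
scene 0.06 138 0.1694
scene 0.08 136 0.1829
scene 0.1 181 0.1942
scene 0.12 95 0.1749
scene 0.14 39 0.2644
```

View pics/c.png

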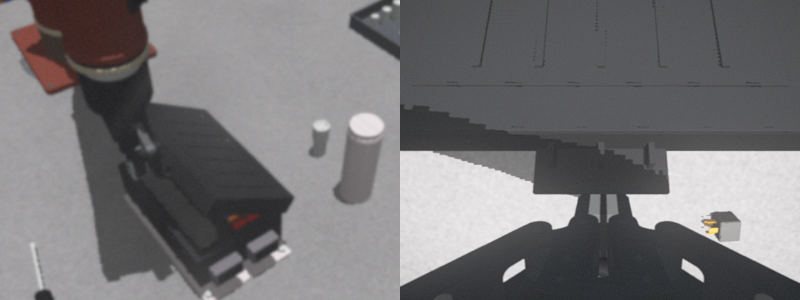

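The cover is at about 0.6 rad: the slope in depth is 0.68, and the picture shows it well open with the fuses visible at (218, 240). The tip is about 15 mm below the tab edge, which is a good hold. I'll keep following the arc.

>>> drive_tool:
  moves: "-0.0003 0.004 0.009 0;-0.0004 0.005 0.009 0;-0.0004 0.006 0.008 0;-0.0005 0.0068 0.0055 0;-0.0005 0.0068 0.0055 0;-0.0005 0.0068 0.0055 0;-0.0005 0.0068 0.0055 0;-0.0005 0.0078 0.0038 0;-0.0005 0.0078 0.0038 0;-0.0005 0.0078 0.0038 0;-0.0005 0.0078 0.0038 0;0 0 0 0"

```text
time: 10.28
eef_pos: [0.5454, -0.0191, 0.2337]
ee_rot: [-3.139, -0.119, -0.001]
contact_force: [0.7, -0.1, -0.1]
grip_width: 0.001
```

```bash
python3 - <<'E'
from h import *
for n in("top","scene"):
    Q=cloud(n)
    for s in np.arange(-.04,.14,.02):
        m=(abs(Q[:,0]-s)<.004)&(abs(Q[:,1])<.11)&(abs(Q[:,1])>.07)&(Q[:,2]>.1)&(Q[:,2]<.3); print(n,round(s,3),m.sum(),np.median(Q[m,2]).round(4) if m.any() else 0)
E
```

```text
top -0.04 0 0
top -0.02 215 0.1299
top 0.0 253 0.1817
top 0.02 146 0.2316
top 0.04 38 0.2329
top 0.06 0 0
top 0.08 0 0
top 0.1 0 0
top 0.12 0 0
scene -0.04 0 0
scene -0.02 1 0.1025
scene 0.0 28 0.1123
scene 0.02 3 0.2374
scene 0.04 126 0.2323
scene 0.06 0 0
scene 0.08 0 0
scene 0.1 49 0.1025
scene 0.12 20 0.102
```

The cover is at about 1.2 rad. Next I'll push it past upright.

>>> drive_tool:
  moves: "-0.0005 0.008 0.003 0;-0.0005 0.008 0.003 0;-0.0005 0.008 0.003 0;-0.0006 0.008 0.001 0;-0.0006 0.008 0 0;-0.0006 0.008 0 0;-0.0006 0.008 0 0;-0.0006 0.008 0 0;0 0.008 0 0;0 0 0 0;0 0 0 0;0 0 0 0"

```text
time: 11.88
eef_pos: [0.5408, 0.0516, 0.2435]
ee_rot: [3.139, 0.116, -0.0]
contact_force: [-0.1, -0.1, -0.4]
grip_width: -0.006
```

>>> drive_tool:
  moves: "0.001 -0.04 0.01 0;0.002 -0.05 0.01 0;0.003 -0.05 0.02 0;0.003 -0.05 0.02 0;0 0 0 0"

```text
time: 12.5
eef_pos: [0.5495, -0.1435, 0.3053]
ee_rot: [3.138, 0.104, 0.004]
contact_force: [0.6, -0.6, -0.6]
grip_width: 0.002
```

```bash
python3 - <<'E'
from h import *
np.set_printoptions(precision=4,suppress=True)
ims=[]
for n in("top","scene"):
    c=capture(n); ims.append(c["color"][160:400,260:580] if n=="top" else c["color"][80:320,120:440])
    for d in place_of("relay_top",n)[:3]:
        w=world(c,d["location"],z=.101); print(n,d["conf"],d["location"],w,"box y",(w-H)@V,"dist",-(w-H)@U, world(c,d["location"]))
    Q=cloud(n)
    for b in(-72,-36,0,36,72):
        m=(abs(Q[:,0]-.109)<.008)&(abs(Q[:,1]-b/1e3)<.008)&(Q[:,2]>.05)&(Q[:,2]<.14); print(n,b,m.sum(),np.median(Q[m,2]) if m.any() else 0)
    m=(Q[:,0]<0)&(Q[:,0]>-.12)&(abs(Q[:,1])<.1)&(Q[:,2]>.1); print("cover",Q[m].min(0),Q[m].max(0))
cv2.imwrite("pics/d.png",np.hstack([cv2.resize(i,(400,300)) for i in ims]))
E
```

```text
top 0.69 [245.1, 390.8] [ 0.6187 -0.0465  0.101 ] box y -0.07330136879075522 dist 0.10138795267541911 [ 0.6188 -0.0466  0.0998]
top -72 96 0.10287419364852579
top -36 85 0.09353557196426276
top 0 87 0.09340130538449953
top 36 97 0.09337326201610141
top 72 85 0.0928146587072125
cover [-0.0909 -0.1     0.1   ] [-0.0047  0.0999  0.2502]
scene 0.83 [260.7, 282.2] [ 0.6195 -0.0488  0.101 ] box y -0.07393780732026184 dist 0.10371683716344307 [ 0.6222 -0.0499  0.1047]
scene -72 78 0.10270978014796317
scene -36 69 0.09315766422623295
scene 0 63 0.09336399454520583
scene 36 59 0.09308455304251695
scene 72 57 0.09300005603704409
cover [-0.0906 -0.0999  0.1   ] [-0.0328  0.1     0.2482]
```

View pics/d.png

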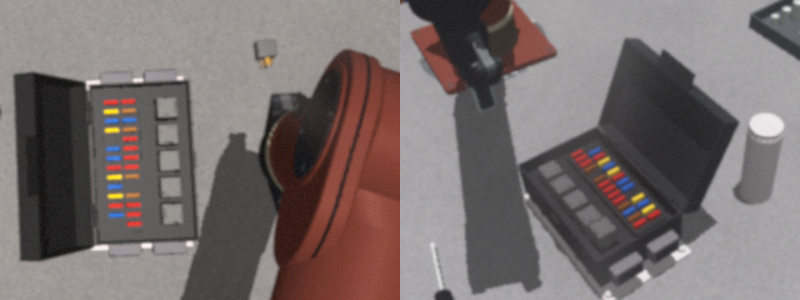

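The cover leans open on its stop. The proud relay is the end one at box y = -72 mm: its top reads 103 mm against 93 mm for the others. It shows at (108, 167) in the left half of the picture. One refinement of its centre, then I'll press.

```bash
python3 - <<'E'
from h import *
for n in("top","scene"):
    Q=cloud(n); m=(Q[:,2]>.0985)&(Q[:,2]<.108)&(abs(Q[:,0]-.105)<.025)&(abs(Q[:,1]+.072)<.025); q=Q[m]
    c=(np.percentile(q[:,:2],2,0)+np.percentile(q[:,:2],98,0))/2
    print(n,m.sum(),np.ptp(q[:,:2],axis=0),c,H-c[0]*U+c[1]*V,read_state()["eef_pos"])
E
```

```text
top 266 [0.02843825 0.02784739] [ 0.10474962 -0.07238521] [ 0.61804396 -0.04993125  0.09      ] [ 0.54978206 -0.13671266  0.30306324]
scene 238 [0.02831048 0.02878213] [ 0.1060563  -0.07566543] [ 0.62140778 -0.05100519  0.09      ] [ 0.54980361 -0.13692482  0.30316766]
```

>>> drive_tool:
  moves: "0.025 0.03 0 0;0.025 0.03 0 0;0.02 0.026 0 0;0 0 0 0;0 0 -0.05 0;0 0 -0.05 0;0 0 -0.05 0;0 0 -0.03 0;0 0 0 0"

```text
time: 14.02
eef_pos: [0.6179, -0.0522, 0.1216]
ee_rot: [3.139, 0.116, -0.007]
contact_force: [-0.0, 0.4, -0.6]
grip_width: 0.002
```

>>> drive_tool:
  moves: "0.002 0.001 -0.01 0;0 0 -0.007 0;0 0 -0.003 0;0 0 -0.003 0;0 0 -0.003 0;0 0 0 0"

```text
time: 14.78
eef_pos: [0.622, -0.051, 0.0981]
ee_rot: [-3.139, -0.117, -0.001]
contact_force: [-0.8, -0.6, 4.6]
grip_width: -0.001
```

>>> drive_tool:
  moves: "0 0 -0.003 0;0 0 -0.002 0;0 0 -0.002 0;0 0 0 0"

```text
time: 15.28
eef_pos: [0.6222, -0.0511, 0.0921]
ee_rot: [-3.139, -0.116, -0.002]
contact_force: [-5.4, 0.8, 13.8]
grip_width: -0.005
```

>>> drive_tool:
  moves: "0 0 -0.002 0;0 0 -0.002 0;0 0 0 0"

```text
time: 15.65
eef_pos: [0.6226, -0.0512, 0.0917]
ee_rot: [-3.137, -0.116, -0.004]
contact_force: [-20.3, 4.5, 48.4]
grip_width: -0.0
```

The force rose from 14 to 48 N with only 0.4 mm more travel, so the relay has bottomed at z ≈ 92 mm. I'll retract straight up and check.

>>> drive_tool:
  moves: "0 0 0.005 0;0 0 0.02 0;0 0 0.05 0;0 0 0.05 0;0 0 0.05 0;-0.02 -0.04 0.03 0;-0.03 -0.05 0 0;0 0 0 0"

```text
time: 16.65
eef_pos: [0.5694, -0.1469, 0.2935]
ee_rot: [3.139, 0.103, 0.003]
contact_force: [0.9, 0.8, -0.0]
grip_width: -0.002
```

```bash
python3 - <<'E'
from h import *
ims=[]
for n in("top","scene"):
    c=capture(n); ims.append(c["color"][160:400,260:580] if n=="top" else c["color"][80:320,120:440])
    Q=cloud(n)
    print(n,[(b,round(float(np.median(Q[(abs(Q[:,0]-.107)<.008)&(abs(Q[:,1]-b/1e3)<.008)&(Q[:,2]>.05)&(Q[:,2]<.14),2])),4)) for b in(-74,-38,-2,34,70)])
    m=(Q[:,0]<0)&(Q[:,0]>-.12)&(abs(Q[:,1])<.1)&(Q[:,2]>.1); print("cover",Q[m].min(0),Q[m].max(0))
s=read_state();print(s["eef_pos"],s["contact_force"],s["time"])
cv2.imwrite("pics/e.png",np.hstack([cv2.resize(i,(400,300)) for i in ims]))
E
```

```text
top [(-74, 0.0936), (-38, 0.0937), (-2, 0.0937), (34, 0.0933), (70, 0.0936)]
cover [-0.09132422 -0.09990893  0.10000229] [-0.00350198  0.09998525  0.25173835]
scene [(-74, 0.0928), (-38, 0.0928), (-2, 0.0929), (34, 0.0931), (70, 0.093)]
cover [-0.0911469  -0.09991203  0.10002632] [-0.0332268   0.09996718  0.24799258]
[ 0.57229802 -0.13966643  0.2915521 ] [-0.05187818  0.22778677  0.22452347] 16.85
```

View pics/e.png

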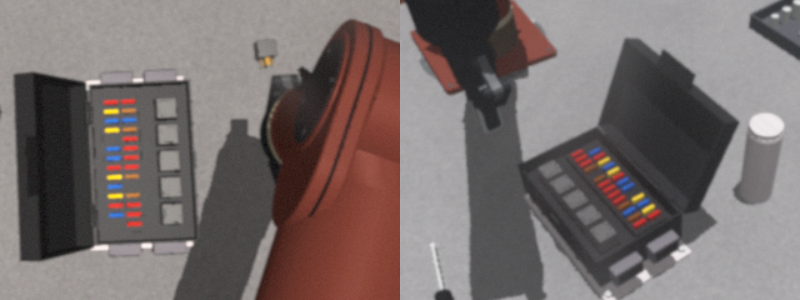

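The five relays are level, the cover is open and the bystanders that show haven't moved, so I'm handing in.

```bash
python3 -c "
from rig import *
print(finish_job())"
```

```text
the job is handed in; nothing more can be done
None
```

The cover is open on its stop and the loose relay is pressed home. I handed the job in at about 17 s of the 51 s allowed; `finish_job` gives no verdict.

- **Cover:** I flipped it with the shut fingertips against the outer edge of the tab, up the arc and past upright. The tool can only point straight down, so the fingers could not reach underneath the tab. At first they lifted it by friction on that edge, then by pushing it over. Nothing was gripped.
- **Relay:** The proud one was the end relay at box y ≈ −72 mm. I pressed it straight down until it bottomed: TCP z was 91.7 mm and the force rose to 48 N over the last 0.4 mm.
- **Last checks:** All five relay tops read level, within 0.4 mm of each other in both the top and scene cameras. The cover outline was the same before and after pressing, leaning back. The fingers were clear, with about zero force on the tool.
- **Bystanders:** The spare relay, spray can and screwdriver look unmoved in the last picture, judged by eye only. The socket was out of view behind the open cover, and the arm never went near it at low height.
- **Disagreement:** Midway through the flip, a quick line fit put the cover at about 0.5 rad, while the depth profile and finger position gave about 0.6. I went with 0.6, and the later readings agreed with it.

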